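# Feel along a test fixture's edge for the hidden release and hold it down

## Robot

A 7-joint arm with a two-finger parallel gripper is mounted at the origin on the work surface. World frame = base frame: x ahead of the robot, y to its left, z up, the work surface at z = 0. Lengths are in m, angles in rad, forces in N, time in s.
With the tool pointing down it reaches from about 0.425 to 0.875 m from the base axis. Payload 4.7 kg.
Tool frame: the origin (TCP) lies on the centre line of the jaws, within the pads' length; the fingertips stand 14 mm ahead of it and the grasp point (between the pads) lies 5 mm behind it; z points along the fingers, y is the line along which they close (so a half turn about z gives the same grasp; the last joint's range is limited). The gripper opens to 87 mm and grips with 3 to 60 N. Pads are 19 mm wide; open, the fingers measure 117 mm over their backs; the gripper's body (75 mm by 190 mm) begins 51 mm behind the grasp point.
Start: joints at [1.194, 0.321, -0.07, 1.45, 0.023, 1.371, -0.057], TCP at [0.248, -0.601, 0.237] pointing down, gripper open.
Joint ranges: [-2.86, 2.86], [-0.3, 2.09], [-1.38, 1.24], [0.06, 2.45], [-1.56, 4.7], [0.09, 2.05], [-2.69, 2.69]. Speed limits (rad/s): [2.57, 2.57, 3.14, 3.14, 3.14, 3.14, 3.14].

## Interface

Orientations are given as a rotation vector (axis times angle).
In Python, from bench import * gives the robot as it stands.
- The arm moves only by the shell command python3 -m jog 'ROWS' [FORCE]. ROWS is JSON, a list of rows, each an object of numbers: "claw": the finger opening in mm, from 0 to 87; "dx", "dy", "dz": the shift along the tool's x, y, z in mm; "spin": the turn about the tool's z in degrees. In form: [{"claw": .., "dx": .., "dy": .., "dz": .., "spin": ..}, ...]. A call has 1 to 20 rows; each row is the pose to reach, as a shift and turn from the pose commanded when the call began, along the tool's axes at that moment; what a row does not reach only later rows make up. A row lasts 1/12 s, in which the tool goes at most 41.7 mm and 7.16 degrees, less where a joint would pass 70% of its speed; a pose out of reach is approached as far as the arm can. A call with a gripper value outside its range is refused whole. The fingers move at their own pace and stop on an object; FORCE is the grip in N (left out, the last holds). Time passes only in rows, so rows that repeat a pose let the fingers close. It gives the time, the measured TCP pose, the force, the opening and the grip force at its end, in the units of the state.
- get_state(): the state, without advancing time (a new reading comes with each control period).
- get_image(name): name is "scene" or "top" or "wrist"; returns a dict with "frame" (400x640x3 uint8, red, green, blue), "depth" (400x640 float32, m along the optical axis (not along the pixel's ray), 0 where there is no reading), "K" (3x3 intrinsics, pixels), "T" (4x4, takes a point from camera to world coordinates); the wrist camera has in their place "mount" (4x4, takes a point from camera to tool coordinates, whose origin is the TCP and whose axes are the flange's). Camera axes: x right, y down, z forward; pixel columns grow to the right and rows downward; lengths in m; the calibration is good to about 2 mm. A picture is of the moment at which its call begins: read the wrist's pose just before it.
- close_job(): hands the job in; it is judged then, once.
The state is a dict: "time": time; "joint_positions": joint angles; "qd": joint speeds; "joint_torque": joint torques, N m; "position": TCP position; "tool_rot": TCP orientation; "ft_force": force on the tool from outside, world axes, zero at the start; "torque": the same for the moment, N m; "grip_width": opening from 0.0 (shut) to 1.0 (fully open); "grip_force": force on a finger pad.
Only numpy, scipy, OpenCV 4.12 (cv2) and the standard library are available. Lean on these libraries where they do the work, as an engineer would, in place of code of your own. Each camera call takes 0.05 s, during which the arm holds its last target. There are 200 camera calls.

## Task

I need the board clamp on the grey test fixture held open so that I can take the circuit board out. Rest a fingertip lightly on the black front edge strip at its left end, slide it along the strip to the right until it drops into the notch hidden there, and press the spring release inside the notch fully down. Finish while still holding the release down with the fingertip, and do not grasp, lift or shift the board, the clamp or anything lying around.

Things in the scene. Friction and masses are not known exactly. Their poses are not given: they have to be found in the camera images.
- fixture: board test fixture, a grey box fixed to the bench, 240 deep (x) x 440 wide (y) x 70 mm high, flat deck on top. Origin: centre of its underside; x away from the robot, y to its left, z up; turned at most 0.25 rad. In a 42 mm wide step along the middle of its front (-x) top corner lies the black edge strip. The step is open to the front and above; the deck's side wall closes it behind.
- edge_left (a point): left (+y) end of the black edge strip, on its top, mid-width (axes as the fixture's). The strip is 39 mm wide, 240 mm long; its flat top is 60 mm above the bench, 10 mm below the deck. It is cushioned: it gives about 1 mm for each 5 N, 2 mm at most. Grey blocks as high as the deck close the step at both ends.
- edge_right (a point): right (-y) end of the edge strip, on its top, mid-width. One notch, 44 mm long along the strip and cut across its full width, has its centre 108 to 203 mm from the left end; where is not given and changes each time: feel for it (or look from above).
- release (a joint): travel in m of the release, a black bar 37 mm wide that runs under the strip and is bare only in the notch, as its floor, 10 mm below the strip's top: 0 up, 0.006 fully down. A spring lifts it: it starts to move at about 2 N, needs about 9 N at the bottom stop and comes up when let go. The clamp opens as it goes down.
- clamp: steel clamp bar on the deck at the far (+x) edge of the board, 130 mm long (y), 20 mm high, with two lips over the board's edge. Origin: centre of its underside, on the deck. It slides 9 mm away from the robot as the release goes down. Not to be touched.
- board: loose green circuit board, 100 x 150 x 3 mm with parts up to 12 mm high on it, lying on standoffs 8 mm above the fixture's deck. Origin: centre of its underside. To be left where it is.
- jar: bystander: small clear jar standing on the deck's right part, 38 mm across, 40 mm high. Origin: centre of its underside.
- cap: bystander: aluminium capacitor can standing on the deck's left part, 22 mm across, 32 mm high. Origin: centre of its underside.
- driver: bystander: screwdriver 170 mm long lying on the bench left of the fixture, along its own x.
- meter: bystander: green hand multimeter, 150 x 80 x 44 mm, lying on the bench right of the fixture. Origin: centre of its underside.
- pliers: bystander: pliers 145 mm long, 50 mm wide, 12 mm high, lying on the bench in front of the fixture's right half, along their own x.
- tray: bystander: black tray of spare boards, 100 x 150 x 28 mm, on the bench left of the fixture. Origin: centre of its underside.

How it is judged:
On the way, in this order (a step that is already met when the one before it is completed fails the run):
1. a fingertip rests on the edge strip at its left end (fingers centred within 50 mm of that end) (contact force between the fingers and fixture above 0.3 N and y of the grasp point in the frame of edge_left between -0.05 and 0.005 m and value of joint release below 0.002 m and x of the grasp point in the frame of edge_left between -0.05 and 0.035 m and z of the grasp point in the frame of edge_left below 0.06 m), for 0.05 s.
2. the fingertip is on the strip's top farther along, before the notch (55 to 85 mm from the left end) (contact force between the fingers and fixture above 0.3 N and y of the grasp point in the frame of edge_left between -0.085 and -0.055 m and value of joint release below 0.002 m and x of the grasp point in the frame of edge_left between -0.05 and 0.035 m and z of the grasp point in the frame of edge_left below 0.06 m), for 0.05 s.
3. the release in the notch is pressed down (contact force between the fingers and fixture above 0.3 N and value of joint release above 0.0048 m and x of the grasp point in the frame of edge_left between -0.05 and 0.035 m and z of the grasp point in the frame of edge_left below 0.06 m), for 0.2 s.
At the end, for the whole second after the job is handed in: the release is held at least 4.8 mm down (of 6) by the fingers, in contact with more than 3 N at the edge strip, and board and bystanders are within 15 mm of where they were (all of step 3 and contact force between the fingers and fixture above 3 N and distance of each of board, jar, cap, driver, meter, pliers, tray from where it was at the start of the episode below 0.015 m); the arm keeps its last pose, push and grip.
It fails at once if the fingers press the fixture with more than 60 N (contact force between the fingers and fixture above 60 N).
It fails at once if the robot touches the clamp bar (contact force between any of the fingers, the arm and clamp above 1 N).
It fails at once if the board or a bystander is lifted, tipped over or shifted by more than 15 mm (distance of any of board, jar, cap, driver, meter, pliers, tray from where it was at the start of the episode above 0.015 m or angle between any of board, jar, cap, meter, tray's own z axis and vertical above 0.5 rad).
It also fails if it takes over 56 s, if anything falls off the work surface, if the arm or the gripper's body presses on something with over 40 N, if the wrist force passes 120 N, or if a joint passes its speed limit or range.

## Working session

There is one attempt and no reset: what is moved stays moved. The work goes in short steps, Python scripts to look and compute and a shell command to move; the robot and the scene stay as the last step left them, time stands still between calls to the robot, and variables do not carry over. Pictures are saved under pics/ and viewed, at most 10 in all, crops included, and the job is handed in when it is done.

```bash
mkdir -p pics; python3 - <<'E'
from bench import *
import cv2,numpy as np
s=get_state();print({k:np.round(v,3) for k,v in s.items()})
for n in("top","scene"):
    d=get_image(n);cv2.imwrite(f"pics/{n}0.png",d["frame"][:,:,::-1]);np.savez(f"{n}.npz",**d);print(d["K"],np.round(d["T"],3))
E
```

```text
{'time': np.float64(0.0), 'joint_positions': array([ 1.194,  0.322, -0.07 ,  1.452,  0.023,  1.371, -0.057]), 'qd': array([ 0.002,  0.001,  0.001,  0.002,  0.001,  0.001, -0.   ]), 'joint_torque': array([ 0.0000e+00, -4.9129e+01, -4.0400e-01, -3.1252e+01, -6.4000e-02,
        4.4000e-02,  0.0000e+00]), 'position': array([ 0.247, -0.601,  0.235]), 'tool_rot': array([-3.08e+00, -6.10e-01,  1.00e-03]), 'ft_force': array([-0.525, -0.832, -0.615]), 'torque': array([-0.046,  0.044,  0.009]), 'grip_force': np.float64(0.0), 'grip_width': np.float64(0.998)}
[[407.4046136    0.         319.56921841]
 [  0.         407.4046136  200.9131689 ]
 [  0.           0.           1.        ]] [[-1.600e-02 -9.890e-01  1.470e-01  3.980e-01]
 [-1.000e+00  1.600e-02 -1.000e-03  8.300e-02]
 [-2.000e-03 -1.470e-01 -9.890e-01  1.107e+00]
 [ 0.000e+00  0.000e+00  0.000e+00  1.000e+00]]
[[414.0206734    0.         319.65698903]
 [  0.         414.0206734  196.251437  ]
 [  0.           0.           1.        ]] [[-0.248  0.627 -0.738  1.302]
 [ 0.969  0.145 -0.202  0.269]
 [-0.019 -0.765 -0.644  0.721]
 [ 0.     0.     0.     1.   ]]
```

View pics/top0.png

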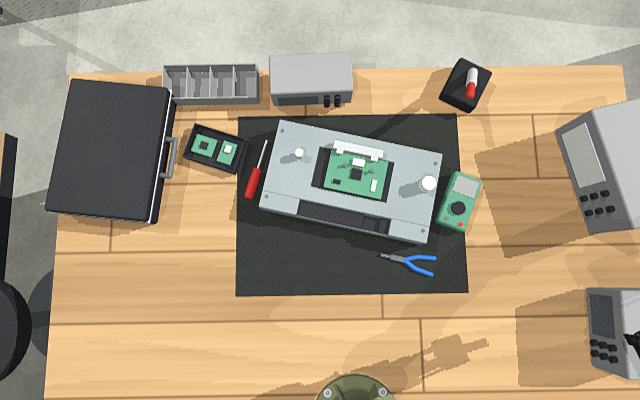

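The top view shows the fixture turned slightly clockwise. The dark strip runs from about (300,205) to (388,228), with a darker patch near (375,225) that may be the notch. I'll zoom in there.

```bash
cat > h.py <<'E'
import numpy as np,cv2
def ray(d,u,v,z):
    K,T=d["K"],d["T"];r=T[:3,:3]@np.linalg.inv(K)@np.array([u,v,1.]);return T[:3,3]+r*(z-T[2,3])/r[2]
E
python3 - <<'E'
from h import *
d=np.load("top.npz");f=d["frame"][:,:,::-1]
c=f[185:245,285:405]
c=np.clip(c.astype(float)*1.8,0,255).astype(np.uint8)
cv2.imwrite("pics/strip.png",cv2.resize(c,None,fx=6,fy=6,interpolation=cv2.INTER_NEAREST))
for p in[(281,120),(442,152),(428,243),(260,209)]:print(p,ray(d,*p,.07).round(3))
E
```

```text
(281, 120) [0.771 0.181 0.07 ]
(442, 152) [ 0.677 -0.24   0.07 ]
(428, 243) [ 0.44  -0.191  0.07 ]
(260, 209) [0.534 0.236 0.07 ]
```

View pics/strip.png

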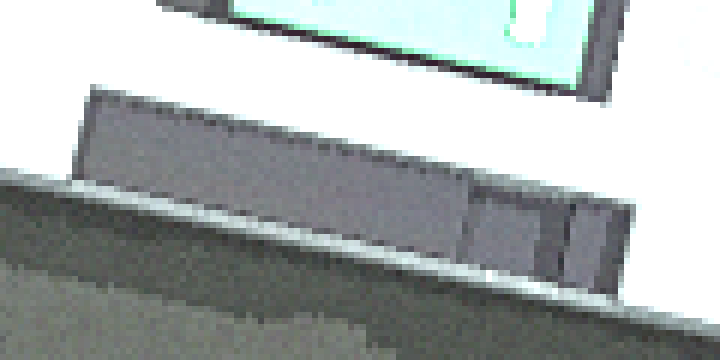

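The zoomed crop shows the left end of the strip at crop x≈75–92. The notch runs from about x=468 to x=566, and the right end is at about x=625. Next I'll convert these to fixture and tool coordinates.

```bash
cat >> h.py <<'E'
from scipy.spatial.transform import Rotation as R
E
python3 - <<'E'
from h import *
from bench import *
d=np.load("top.npz")
q=lambda x,y,z:ray(d,285+(x+.5)/6-.5,185+(y+.5)/6-.5,z)
A=ray(d,428,243,.07);B=ray(d,260,209,.07);C=ray(d,281,120,.07);D=ray(d,442,152,.07)
ey=(B+C-A-D)[:2];ey/=np.linalg.norm(ey);ex=np.array([ey[1],-ey[0]]);c=(A+B+C+D)[:2]/4
print("yaw",np.arctan2(-ey[0],ey[1]),"c",c, "size",np.linalg.norm(A-B),np.linalg.norm(B-C))
P=dict(LF=q(75,180,.06),LBdeck=q(92,88,.07),RF=q(615,298,.06),RBdeck=q(633,205,.07),NLf=q(462,262,.06),NLb=q(472,190,.06),NRf=q(562,282,.06),NRb=q(570,208,.06))
for k,p in P.items():print(k,p.round(3),"fix",((p[:2]-c)@ex).round(4),((p[:2]-c)@ey).round(4))
s=get_state();M=R.from_rotvec(s["tool_rot"]).as_matrix()
# strip mid-width x=-0.099 (front face -0.12, 42 step), left end y=.12
for off in(.028,.07):
    g=c+ex*-.099+ey*(.12-off);t=np.array([*g,.12]);print(off,t.round(4),"tool mm",(M.T@(t-s["position"])*1e3).round(1))
ty=M[:2,1];e=-ey;print("spin",-np.degrees(np.arctan2(ty[0]*e[1]-ty[1]*e[0],ty@e)))
E
```

```text
yaw -0.21801902485503483 c [ 0.60533063 -0.00357727] size 0.43646983018315727 0.24335671456689117
LF [0.519 0.141 0.06 ] fix -0.1156 0.1225
LBdeck [0.557 0.133 0.07 ] fix -0.0763 0.1229
RF [ 0.464 -0.09   0.06 ] fix -0.1189 -0.1145
RBdeck [ 0.503 -0.097  0.07 ] fix -0.0794 -0.1135
NLf [ 0.481 -0.025  0.06 ] fix -0.1169 -0.0475
NLb [ 0.512 -0.03   0.06 ] fix -0.0856 -0.0459
NRf [ 0.472 -0.067  0.06 ] fix -0.1167 -0.091
NRb [ 0.503 -0.072  0.06 ] fix -0.0847 -0.0887
0.028 [0.5286 0.1077 0.12  ] tool mm [ 529.8 -547.4  116.5]
0.07 [0.5195 0.0667 0.12  ] tool mm [ 505.8 -513.   116.4]
spin 34.88782516844978
```

Corrected by the strip's ends, the left end is at fixture y≈0.1235 and mid-width at x≈-0.097. The notch centre is about 191 mm from the left end, which is within the given range, and its length of about 43 mm agrees with 44. I'll approach high with the fingers closed.

```bash
python3 -m jog '[{"claw":0,"dx":100,"dy":-67,"dz":0,"spin":7},{"claw":0,"dx":200,"dy":-133,"dz":0,"spin":14},{"claw":0,"dx":300,"dy":-200,"dz":0,"spin":21},{"claw":0,"dx":300,"dy":-200,"dz":0,"spin":28},{"claw":0,"dx":300,"dy":-200,"dz":0,"spin":34.9},{"claw":0,"dx":300,"dy":-200,"dz":0,"spin":34.9},{"claw":0,"dx":300,"dy":-200,"dz":0,"spin":34.9},{"claw":0,"dx":300,"dy":-200,"dz":0,"spin":34.9},{"claw":0,"dx":300,"dy":-200,"dz":0,"spin":34.9},{"claw":0,"dx":300,"dy":-200,"dz":0,"spin":34.9},{"claw":0,"dx":300,"dy":-200,"dz":0,"spin":34.9},{"claw":0,"dx":300,"dy":-200,"dz":0,"spin":34.9}]' 20
cat >> h.py <<'E'
yaw=-.218;ey=np.array([-np.sin(yaw),np.cos(yaw)]);ex=np.array([ey[1],-ey[0]]);c=np.array([.60533,-.00358])
def go(s,x,off,z):
    g=c+ex*x+ey*(.1235-off);t=np.array([*g,z]);M=R.from_rotvec(s["tool_rot"]).as_matrix()
    e=-ey if M[:2,1]@ey<0 else ey;ty=M[:2,1];p=s["position"][:2]-c
    print("tool mm",(M.T@(t-s["position"])*1e3).round(1),"spin",-np.degrees(np.arctan2(ty[0]*e[1]-ty[1]*e[0],ty@e)).round(2))
    print("now x,off,z",(p@ex).round(4),(.1235-p@ey).round(4),s["position"][2].round(4),"F",s["ft_force"].round(2),"g",s["grip_width"],"t",s["time"])
E
python3 -c "
from h import *;from bench import *
go(get_state(),-.097,.028,.15)"
```

```text
time: 1.1
position: [0.4481, -0.3025, 0.2362]
tool_rot: [3.122, -0.343, -0.002]
ft_force: [-0.4, -0.1, -0.4]
grip_width: 0.168
grip_force: 0.0
tool mm [  -8.4 -421.5   85.9] spin -0.05
now x,off,z -0.0889 0.4494 0.2362 F [-0.43 -0.06 -0.45] g 0.16838096385264936 t 1.1
```

```bash
python3 -m jog '[{"claw":0,"dx":-8,"dy":-40,"dz":0,"spin":0},{"claw":0,"dx":-8,"dy":-421,"dz":0,"spin":0},{"claw":0,"dx":-8,"dy":-421,"dz":0,"spin":0},{"claw":0,"dx":-8,"dy":-421,"dz":0,"spin":0},{"claw":0,"dx":-8,"dy":-421,"dz":0,"spin":0},{"claw":0,"dx":-8,"dy":-421,"dz":0,"spin":0},{"claw":0,"dx":-8,"dy":-421,"dz":0,"spin":0},{"claw":0,"dx":-8,"dy":-421,"dz":0,"spin":0},{"claw":0,"dx":-8,"dy":-421,"dz":0,"spin":0},{"claw":0,"dx":-8,"dy":-421,"dz":0,"spin":0},{"claw":0,"dx":-8,"dy":-421,"dz":0,"spin":0},{"claw":0,"dx":-8,"dy":-421,"dz":0,"spin":0},{"claw":0,"dx":-8,"dy":-421,"dz":40,"spin":0},{"claw":0,"dx":-8,"dy":-421,"dz":80,"spin":0},{"claw":0,"dx":-8,"dy":-421,"dz":120,"spin":0},{"claw":0,"dx":-8,"dy":-421,"dz":135,"spin":0},{"claw":0,"dx":-8,"dy":-421,"dz":135,"spin":0},{"claw":0,"dx":-8,"dy":-421,"dz":135,"spin":0}]'
python3 -c "
from h import *;from bench import *
go(get_state(),-.097,.028,.074)
for n in('scene','wrist'):
  d=get_image(n);cv2.imwrite(f'pics/{n}1.png',d['frame'][:,:,::-1])"
```

```text
time: 2.6
position: [0.5321, 0.108, 0.1009]
tool_rot: [3.121, -0.348, -0.003]
ft_force: [0.8, 0.5, 0.6]
grip_width: 0.006
grip_force: 0.0
tool mm [-1.3 -2.4 26.9] spin -0.23
now x,off,z -0.0956 0.0304 0.1009 F [0.83 0.45 0.63] g 0.006191717292290341 t 2.6
```

View pics/wrist1.png

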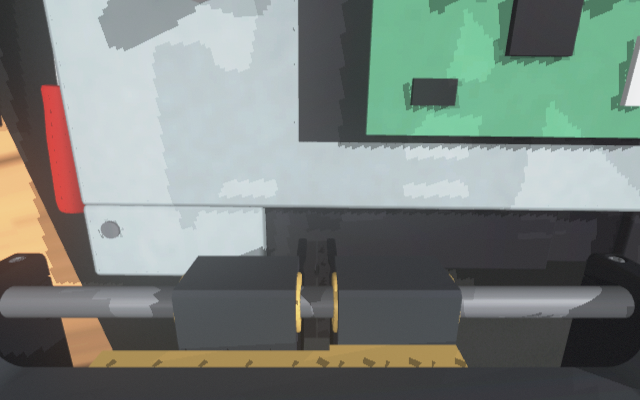

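View pics/scene1.png

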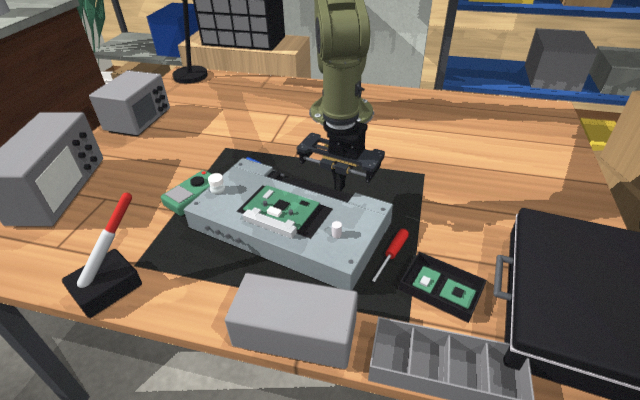

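The wrist view shows the closed fingertips at about (317,250), over the strip and just right of its left end at (265,240). The scene view shows clear space around the gripper. I'll descend.

```bash
python3 -m jog '[{"claw":0,"dx":-1,"dy":0,"dz":10,"spin":0},{"claw":0,"dx":-1,"dy":0,"dz":18,"spin":0},{"claw":0,"dx":-1,"dy":0,"dz":23,"spin":0},{"claw":0,"dx":-1,"dy":0,"dz":25,"spin":0},{"claw":0,"dx":-1,"dy":0,"dz":26,"spin":0},{"claw":0,"dx":-1,"dy":0,"dz":26.5,"spin":0},{"claw":0,"dx":-1,"dy":0,"dz":27,"spin":0},{"claw":0,"dx":-1,"dy":0,"dz":27.5,"spin":0},{"claw":0,"dx":-1,"dy":0,"dz":27.5,"spin":0},{"claw":0,"dx":-1,"dy":0,"dz":27.5,"spin":0}]'
```

```text
time: 3.53
position: [0.5314, 0.1113, 0.0743]
tool_rot: [-3.123, 0.342, -0.001]
ft_force: [-0.4, -0.1, 1.3]
grip_width: 0.008
grip_force: 0.4
```

```bash
python3 -m jog '[{"claw":0,"dx":0,"dy":0,"dz":0.5,"spin":0},{"claw":0,"dx":0,"dy":0,"dz":1,"spin":0},{"claw":0,"dx":0,"dy":0,"dz":1,"spin":0},{"claw":0,"dx":0,"dy":0,"dz":1,"spin":0},{"claw":0,"dx":0,"dy":0,"dz":1,"spin":0}]'; python3 -c "
from h import *;from bench import *
go(get_state(),-.097,.07,.073)"
```

```text
time: 3.95
position: [0.5314, 0.1113, 0.0734]
tool_rot: [-3.123, 0.342, -0.001]
ft_force: [-1.2, 0.5, 4.2]
grip_width: 0.004
grip_force: 2.2
tool mm [ 0.  42.7  0.4] spin -0.02
now x,off,z -0.097 0.0273 0.0734 F [-1.15  0.48  4.18] g 0.0041748729872671505 t 3.95
```

A light contact of about 4 N, 27 mm from the left end. Now I'll slide to about 70 mm.

```bash
python3 -m jog '[{"claw":0,"dx":0,"dy":3,"dz":0,"spin":0},{"claw":0,"dx":0,"dy":6,"dz":0,"spin":0},{"claw":0,"dx":0,"dy":9,"dz":0,"spin":0},{"claw":0,"dx":0,"dy":12,"dz":0,"spin":0},{"claw":0,"dx":0,"dy":15,"dz":0,"spin":0},{"claw":0,"dx":0,"dy":18,"dz":0,"spin":0},{"claw":0,"dx":0,"dy":21,"dz":0,"spin":0},{"claw":0,"dx":0,"dy":24,"dz":0,"spin":0},{"claw":0,"dx":0,"dy":27,"dz":0,"spin":0},{"claw":0,"dx":0,"dy":30,"dz":0,"spin":0},{"claw":0,"dx":0,"dy":33,"dz":0,"spin":0},{"claw":0,"dx":0,"dy":36,"dz":0,"spin":0},{"claw":0,"dx":0,"dy":39,"dz":0,"spin":0},{"claw":0,"dx":0,"dy":42,"dz":0,"spin":0},{"claw":0,"dx":0,"dy":43,"dz":0,"spin":0},{"claw":0,"dx":0,"dy":43,"dz":0,"spin":0},{"claw":0,"dx":0,"dy":43,"dz":0,"spin":0}]'; python3 -c "
from h import *;from bench import *
go(get_state(),-.097,.165,.073)"
```

```text
time: 5.37
position: [0.522, 0.0688, 0.0732]
tool_rot: [3.123, -0.343, 0.001]
ft_force: [-0.1, 3.5, 5.8]
grip_width: 0.003
grip_force: 2.7
tool mm [ 0.1 94.1  0.2] spin -0.04
now x,off,z -0.097 0.0709 0.0732 F [-0.06  3.51  5.81] g 0.0025050133967358095 t 5.3667
```

Still in contact at 71 mm (5.8 N). I'll slide on to about 165 mm, just short of the notch, which should be at about 191 mm.

```bash
python3 -m jog '[{"claw":0,"dx":0,"dy":5,"dz":0,"spin":0},{"claw":0,"dx":0,"dy":10,"dz":0,"spin":0},{"claw":0,"dx":0,"dy":15,"dz":0,"spin":0},{"claw":0,"dx":0,"dy":20,"dz":0,"spin":0},{"claw":0,"dx":0,"dy":25,"dz":0,"spin":0},{"claw":0,"dx":0,"dy":30,"dz":0,"spin":0},{"claw":0,"dx":0,"dy":35,"dz":0,"spin":0},{"claw":0,"dx":0,"dy":40,"dz":0,"spin":0},{"claw":0,"dx":0,"dy":45,"dz":0,"spin":0},{"claw":0,"dx":0,"dy":50,"dz":0,"spin":0},{"claw":0,"dx":0,"dy":55,"dz":0,"spin":0},{"claw":0,"dx":0,"dy":60,"dz":0,"spin":0},{"claw":0,"dx":0,"dy":65,"dz":0,"spin":0},{"claw":0,"dx":0,"dy":70,"dz":0,"spin":0},{"claw":0,"dx":0,"dy":75,"dz":0,"spin":0},{"claw":0,"dx":0,"dy":80,"dz":0,"spin":0},{"claw":0,"dx":0,"dy":85,"dz":0,"spin":0},{"claw":0,"dx":0,"dy":90,"dz":0,"spin":0},{"claw":0,"dx":0,"dy":94,"dz":0,"spin":0},{"claw":0,"dx":0,"dy":94,"dz":0,"spin":0}]'; python3 -c "
from h import *;from bench import *
go(get_state(),-.097,.19,.073)"
```

```text
time: 7.03
position: [0.5013, -0.0235, 0.0732]
tool_rot: [3.122, -0.344, -0.0]
ft_force: [1.0, 3.1, 6.1]
grip_width: 0.005
grip_force: 3.0
tool mm [ 0.3 24.6  0.2] spin -0.09
now x,off,z -0.0973 0.1654 0.0732 F [0.95 3.11 6.1 ] g 0.00511926453527784 t 7.0333
```

```bash
python3 -m jog '[{"claw":0,"dx":0,"dy":4,"dz":0,"spin":0},{"claw":0,"dx":0,"dy":8,"dz":0,"spin":0},{"claw":0,"dx":0,"dy":12,"dz":0,"spin":0},{"claw":0,"dx":0,"dy":16,"dz":0,"spin":0},{"claw":0,"dx":0,"dy":20,"dz":0,"spin":0},{"claw":0,"dx":0,"dy":23,"dz":0,"spin":0},{"claw":0,"dx":0,"dy":25.5,"dz":0,"spin":0},{"claw":0,"dx":0,"dy":25.5,"dz":0,"spin":0},{"claw":0,"dx":0,"dy":25.5,"dz":0,"spin":0}]'; python3 -c "
from h import *;from bench import *
go(get_state(),-.097,.191,.058)"
```

```text
time: 7.78
position: [0.4956, -0.0479, 0.0727]
tool_rot: [3.123, -0.343, -0.001]
ft_force: [0.1, -0.7, -0.2]
grip_width: 0.006
grip_force: 0.0
tool mm [ 0.6  0.5 14.7] spin -0.05
now x,off,z -0.0976 0.1905 0.0727 F [ 0.15 -0.68 -0.2 ] g 0.005681193179966833 t 7.7833
```

The contact force has dropped to zero, so the fingertip is over the notch. I'll lower it in.

```bash
python3 -m jog '[{"claw":0,"dx":0,"dy":0.5,"dz":2,"spin":0},{"claw":0,"dx":0,"dy":0.5,"dz":4,"spin":0},{"claw":0,"dx":0,"dy":0.5,"dz":6,"spin":0},{"claw":0,"dx":0,"dy":0.5,"dz":8,"spin":0},{"claw":0,"dx":0,"dy":0.5,"dz":9,"spin":0},{"claw":0,"dx":0,"dy":0.5,"dz":10,"spin":0},{"claw":0,"dx":0,"dy":0.5,"dz":11,"spin":0},{"claw":0,"dx":0,"dy":0.5,"dz":11,"spin":0},{"claw":0,"dx":0,"dy":0.5,"dz":11,"spin":0}]'
```

```text
time: 8.53
position: [0.4958, -0.0479, 0.0622]
tool_rot: [3.123, -0.342, -0.0]
ft_force: [-2.4, 0.6, 3.9]
grip_width: 0.006
grip_force: 2.0
```

The fingertip is in the notch and on the release, at z=0.0622 with 4 N from the spring. Now I'll press to the bottom stop.

```bash
python3 -m jog '[{"claw":0,"dx":0,"dy":0,"dz":1,"spin":0},{"claw":0,"dx":0,"dy":0,"dz":2,"spin":0},{"claw":0,"dx":0,"dy":0,"dz":3,"spin":0},{"claw":0,"dx":0,"dy":0,"dz":4,"spin":0},{"claw":0,"dx":0,"dy":0,"dz":4.5,"spin":0},{"claw":0,"dx":0,"dy":0,"dz":5,"spin":0},{"claw":0,"dx":0,"dy":0,"dz":5,"spin":0},{"claw":0,"dx":0,"dy":0,"dz":5,"spin":0},{"claw":0,"dx":0,"dy":0,"dz":5,"spin":0}]'
```

```text
time: 9.28
position: [0.4959, -0.0479, 0.0581]
tool_rot: [3.122, -0.342, -0.0]
ft_force: [-5.1, 0.6, 12.5]
grip_width: 0.006
grip_force: 6.0
```

```bash
python3 -m jog '[{"claw":0,"dx":0,"dy":0,"dz":0.4,"spin":0},{"claw":0,"dx":0,"dy":0,"dz":0.8,"spin":0},{"claw":0,"dx":0,"dy":0,"dz":0.8,"spin":0},{"claw":0,"dx":0,"dy":0,"dz":0.8,"spin":0},{"claw":0,"dx":0,"dy":0,"dz":0.8,"spin":0}]'; python3 -c "
from h import *;from bench import *
a=np.load('top.npz')['frame'];b=get_image('top')['frame']
f=lambda i:cv2.resize(i[90:250,180:500,::-1],None,fx=2.2,fy=1.8*1)
cv2.imwrite('pics/cmp.png',np.vstack([f(a),f(b)]))
m=lambda i:cv2.inRange(i[130:165,325:390],(225,225,225),(255,255,255))
for i in(a,b):
  ys,xs=np.nonzero(m(i));print(xs.mean(),ys.mean(),len(xs))"
```

```text
time: 9.7
position: [0.496, -0.0479, 0.0579]
tool_rot: [3.122, -0.342, -0.0]
ft_force: [-6.1, 1.1, 16.7]
grip_width: 0.005
grip_force: 8.4
32.78313253012048 20.809236947791163 498
33.336048879837065 17.93686354378819 491
```

View pics/cmp.png

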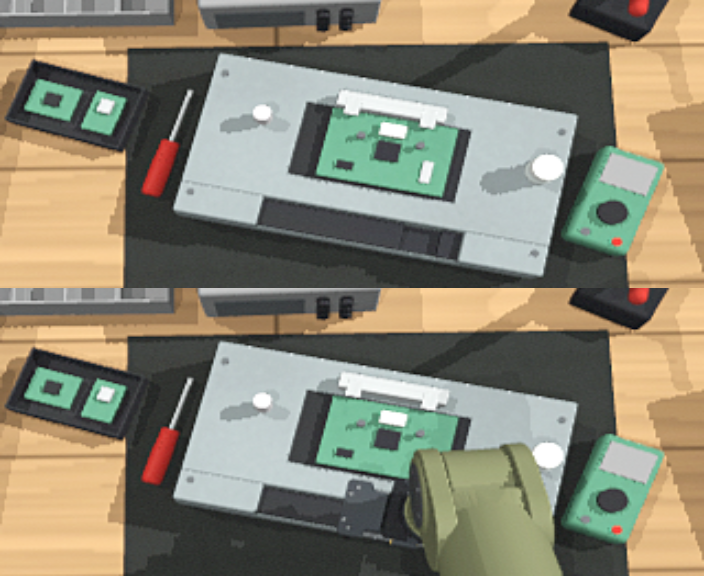

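Comparing before and after, the clamp has moved back about 3 px (roughly 8 mm) and its lips are clear of the board. Everything else is where it was. The force rises steeply now (16.7 N), so the release is on its bottom stop.

```bash
python3 -c "
from bench import *
print(close_job())"
```

```text
the job is handed in; nothing more can be done
None
```

The job is handed in: the fingertip slid along the strip into the notch about 190 mm from the left end and is holding the release on its bottom stop at about 17 N; the clamp is open, and nothing else had visibly moved in the last top view.

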